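Load a pine block into the dowel-drilling jig and lock it with the cam lever

TASK

Get the pine block ready for drilling in the dowel jig: tuck one end under the steel plate with the two drill bushes, press the other end down past the spring pin until the block lies flat between the four pins, and then swing the ball lever fully shut so that its cam drives the block home against the end stop. Leave the other things on the bench where they are.

Things in the scene. Friction and masses are not known exactly. Their poses are not given: they have to be found in the camera images.
- pine_block: plain pine block, 100 mm (x) x 45 mm (y) x 22 mm (z), a rectangular cuboid lying on its broad face. Origin: centre of its underside. The only block here that fits the jig; either end may go first. It lies in one of three places on the bench, the other two being taken by the square block and the cork block.
- pine_block_mid (a point): the middle of the pine block, 11 mm above the centre of its underside; with the same axes as the block.
- drill_jig: dowel-drilling jig screwed to the bench: plywood base 215 x 124 x 18 mm (jig x=-85 to +130, y=+-62 mm). Origin: on the bench, under the middle of a block that is home; +x leads from bush plate to cam. Nest floor = top of the base, z=18 mm. The cam nearly closes the +x end and the bush plate covers the -x end, so the block goes in tilted 12 to 14 degrees, low end first under the plate.
- plate_edge (a point): middle of the lower free edge of the steel bush plate, jig axes: x=-32, z=48 mm in the jig frame (30 mm over the nest floor). The plate, 8 mm thick, reaches back from it over the nest to an aluminium heel block whose stop face is at x=-50 mm, y=+-42; bushes stand up to z=61 mm.
- pins (a point): middle of the four pins, on the nest floor (x=5.5, y=0, z=18 mm in the jig frame), jig axes. Pins: 10 mm thick, 16 mm high, straight for 9 mm, then tapered to 3 mm. Centres in the jig frame: x=-25 and +36, y=+27.5 (they touch a block that is home); x=-25, y=-29.5; and the spring pin at x=+36, y=-26, which stands 1.5 mm into the block's space and gives way to -y.
- spring_side (a point): top of the housing of the spring pin, an aluminium block 20 x 16 x 13 mm on the jig's -y side (x=36, y=-44, z=31 mm in the jig frame), jig axes. The block does not sink past the spring pin by its own weight: it has to be pressed down there with about 5 to 12 N until it lies on the floor.
- nest (a point): point of the jig, jig axes, where the middle of the pine block is when it is home: x=0, y=0, z=29 mm in the jig frame. +x leads from the bush plate to the cam.
- cam_lever (a joint): cam lever, rad: 0 = shut (handle along the jig's +x, cam on the block), 1.9 = wide open (handle to the jig's +y, a little to -x), counterclockwise from above. Open past 1.6, the cam stands 5 to 6 mm clear of a block that is home. It stays where it is left and takes about 2 N at the ball, up to 12 N where the cam bites (below 0.6); dead centre is at 0.15.
- lever_knob (a point): centre of the lever's black ball, 28 mm in diameter, 96 mm from the pivot axis, 58.5 mm above the bench; the rod to it is 10 mm thick and slopes down to the pivot. It turns with the lever.
- lever_hinge (a point): point on the lever's upright pivot axis, at x=70, y=0 in the jig frame and at the height of the nest floor (18 mm above the bench); jig axes. The round cam, 32 mm in diameter and set 5 mm off the axis, lies 2.5 to 14.5 mm above the nest floor, its pivot screw up to 19 mm.
- square_block: beech block, 60 x 60 x 30 mm, too wide for the jig: a bystander. Origin: centre of its underside.
- cork_block: cork sanding block glued to a wooden backing, 112 x 64 x 27 mm, too long for the jig: a bystander. Origin: centre of its underside.
- tape_measure: small orange and black tape measure, 35 x 73 x 55 mm, a bystander. Origin: centre of its underside.
- screws: blue cardboard box of screws, 50 x 70 x 42 mm, a bystander. Origin: centre of its underside.
- hinge: steel butt hinge lying open, 65 x 66 x 7 mm, a bystander. Origin: centre of its underside.

How it is judged:
By the outcome, as a careful person would: the job done as asked, in the order asked, and still so for the second after the job is handed in, with the robot touching nothing.
It also fails if it takes over 58 s, if anything falls off the work surface, if the arm or the gripper's body presses on something with over 40 N, if the wrist force passes 120 N, or if a joint passes its speed limit or range.

ROBOT

A 7-joint arm with a two-finger parallel gripper is mounted at the origin on a cart in front of the work surface, level with it; the furniture and walls round the work are solid. World frame = base frame: x ahead of the robot, y to its left, z up, the work surface at z = 0. Lengths are in m, angles in rad, forces in N, time in s.
With the tool pointing down it reaches from about 0.425 to 0.8 m from the base axis. Payload 8.3 kg.
Tool frame: the origin (TCP) lies midway between the tips of the shut fingers; the grasp point (between the pads) lies 19 mm behind it (manip.grip_point_offset is the distance from the TCP to the grasp point, in m); z points along the fingers, y is the line along which they close (so a half turn about z gives the same grasp; the last joint's range is limited). The gripper opens to 85 mm and grips with 20 to 120 N. Pads are 22 mm wide; open, the fingers measure 114 mm over their backs; the gripper's body (76 mm by 85 mm) begins 54 mm behind the grasp point. The pads swing forward as they close: fully open they stand 13 mm farther back than shut.
Start: joints at [-1.182, 0.383, 0.016, 1.37, -0.006, 1.388, -0.046], TCP at [0.273, 0.562, 0.231] pointing down, gripper open.
Joint ranges: [-2.95, 2.95], [-0.25, 2.06], [-1.52, 1.56], [0.18, 2.33], [-1.44, 4.58], [0.02, 2.06], [-3.01, 3.01]. Speed limits (rad/s): [2.39, 2.39, 3.01, 3.01, 3.14, 3.14, 3.14].

INTERFACE

Orientations are given as a unit quaternion [x, y, z, w].
In Python, from workcell import manip, optics gives the robot as it stands. The module is installed in compiled form; this text tells all that it offers.
- The arm moves only by the shell command python3 -m creep 'ROWS'. ROWS is JSON, a list of rows, each an object with "travel": the shift along the tool's x, y, z normalised to -1 to 1, where 1 is 12 cm, a list of three; "rotation": the turn, a rotation vector about the tool's x, y, z normalised to -1 to 1, where 1 is 1.5 rad, a list of three; "jaw": the closure, from 0 (fully open) to 1 (shut). A call has 1 to 12 rows; each row shifts and turns the commanded pose from where the row before left it, along the tool's axes as they then stand; what a row does not reach is not made up. A row lasts 1/12 s, in which the tool goes at most 41.7 mm and 7.16 degrees, less where a joint would pass 70% of its speed; a pose out of reach is approached as far as the arm can. A call with a number of a shift or a turn outside -1 to 1 is refused whole. A call with a gripper value outside its range is refused whole. The fingers move at their own pace and stop on an object; the grip force is fixed at half the most. Time passes only in rows, so rows that do not move let the fingers close. It gives the time, the measured TCP pose, the force, the opening and the grip force at its end, in the units of the state.
- manip.get_state(): the state, without advancing time (a new reading comes with each control period).
- optics.get_image(name): name is "side" or "top"; returns a dict with "image" (384x512x3 uint8, blue, green, red), "fx", "fy", "cx", "cy" (pixels), "pose" (4x4, takes a point from camera to world coordinates). Camera axes: x right, y down, z forward; pixel columns grow to the right and rows downward; lengths in m; the calibration is good to about 2 mm. A picture is of the moment at which its call begins. There is no depth.
- manip.sign_off(): hands the job in; it is judged then, once.
The state is a dict: "t": time; "joint_positions": joint angles; "dq": joint speeds; "effort": joint torques, N m; "tcp_pos": TCP position; "ee_rot": TCP orientation; "wrist_force": force on the tool from outside, world axes, zero at the start; "ft_torque": the same for the moment, N m; "opening": opening from 0.0 (shut) to 1.0 (fully open); "gripper_force": force on a finger pad.
Only numpy, scipy, OpenCV 4.12 (cv2) and the standard library are available. Lean on these libraries where they do the work, as an engineer would, in place of code of your own. Each camera call takes 0.05 s, during which the arm holds its last target. There are 200 camera calls.

## Working session

There is one attempt and no reset: what is moved stays moved. The work goes in short steps, Python scripts to look and compute and a shell command to move; the robot and the scene stay as the last step left them, time stands still between calls to the robot, and variables do not carry over. Pictures are saved under pics/ and viewed, at most 10 in all, crops included, and the job is handed in when it is done.

```bash
mkdir -p pics; python3 - <<'E'
from workcell import manip, optics
import cv2,pickle
s=manip.get_state();print({k:s[k] for k in('t','tcp_pos','ee_rot','opening','wrist_force')}, manip.grip_point_offset)
for n in('side','top'):
    d=optics.get_image(n);pickle.dump(d,open(n+'.pkl','wb'));cv2.imwrite(f'pics/{n}0.png',cv2.resize(d['image'],(768,576)));print(n,d['fx'],d['fy'],d['cx'],d['cy'],d['pose'])
E
```

```text
{'t': 0.0, 'tcp_pos': array([0.2725953 , 0.56185475, 0.23026345]), 'ee_rot': array([ 2.23952015e-01,  9.74599680e-01, -9.54637508e-04, -2.18790140e-04]), 'opening': 1.004178875040659, 'wrist_force': array([-0.69253024,  0.29486338, -0.29569779])} 0.0187
side 346.96128491155605 346.96128491155605 259.85556829166245 193.82780328736575 [[ 0.84771883 -0.21221238  0.48614678  0.07628658]
 [-0.53009335 -0.30551104  0.79098928 -0.74992293]
 [-0.01933451 -0.92823969 -0.37147983  0.42047062]
 [ 0.          0.          0.          1.        ]]
top 419.82558664182113 419.82558664182113 259.47156242357886 186.29723554407056 [[ 2.77425653e-02 -9.95862479e-01  8.65348072e-02  4.26949264e-01]
 [-9.99615025e-01 -2.76047653e-02  2.78887919e-03  1.51449062e-03]
 [-3.88567103e-04 -8.65788642e-02 -9.96244924e-01  1.17082679e+00]
 [ 0.00000000e+00  0.00000000e+00  0.00000000e+00  1.00000000e+00]]
```

View pics/top0.png

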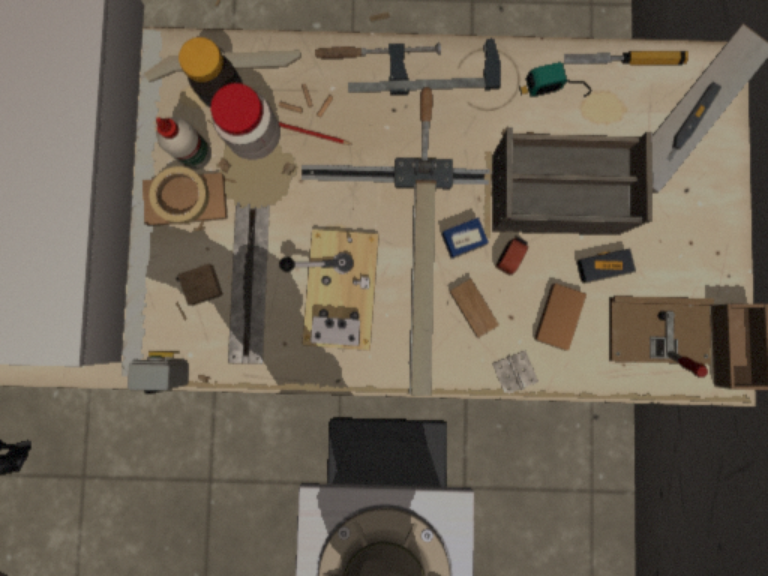

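View pics/side0.png

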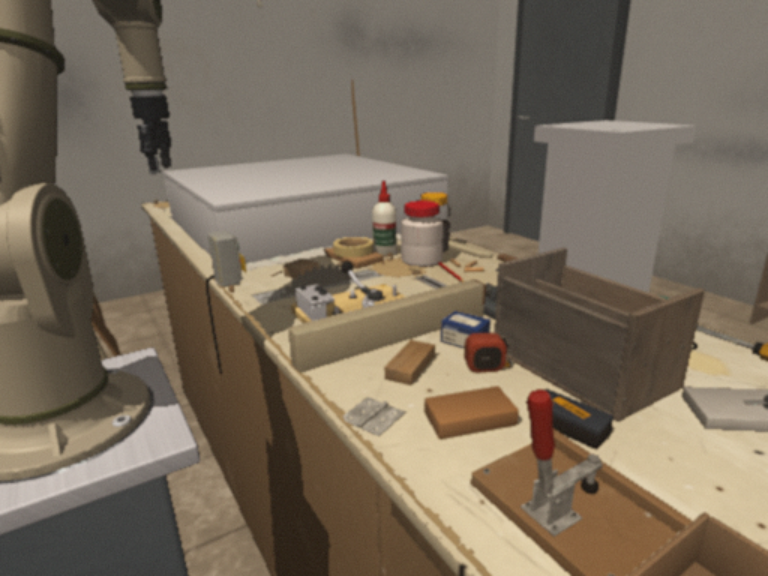

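The top view shows the pine block at about (472,306) in zoomed pixels, and the cork block at (560,315). The jig is centred near (340,290) with its plate towards the robot and the lever ball at (287,264). A tall rail at column 423 stands between the pine block and the jig. Next I'll look at enlarged crops.

```bash
cat > h.py <<'E'
import numpy as np,cv2,pickle
from workcell import manip,optics
from scipy.spatial.transform import Rotation as R
def ray(d,u,v,z):
    p=d['pose'];r=p[:3,:3]@np.array([(u-d['cx'])/d['fx'],(v-d['cy'])/d['fy'],1.]);o=p[:3,3]
    return o+r*(z-o[2])/r[2]
def proj(d,X):
    p=d['pose'];c=p[:3,:3].T@(np.asarray(X)-p[:3,3]);return np.array([d['fx']*c[0]/c[2]+d['cx'],d['fy']*c[1]/c[2]+d['cy']])
def crop(img,u0,v0,u1,v1,k): return cv2.resize(img[v0:v1,u0:u1],None,fx=k,fy=k,interpolation=cv2.INTER_CUBIC)
E
python3 - <<'E'
from h import *
d=pickle.load(open('top.pkl','rb'));s=pickle.load(open('side.pkl','rb'))
a=crop(d['image'],180,145,260,240,6);b=crop(d['image'],290,175,340,270,6)
cv2.imwrite('pics/c1.png',np.hstack([a,b]))
E
```

```text
(no output)
```

View pics/c1.png

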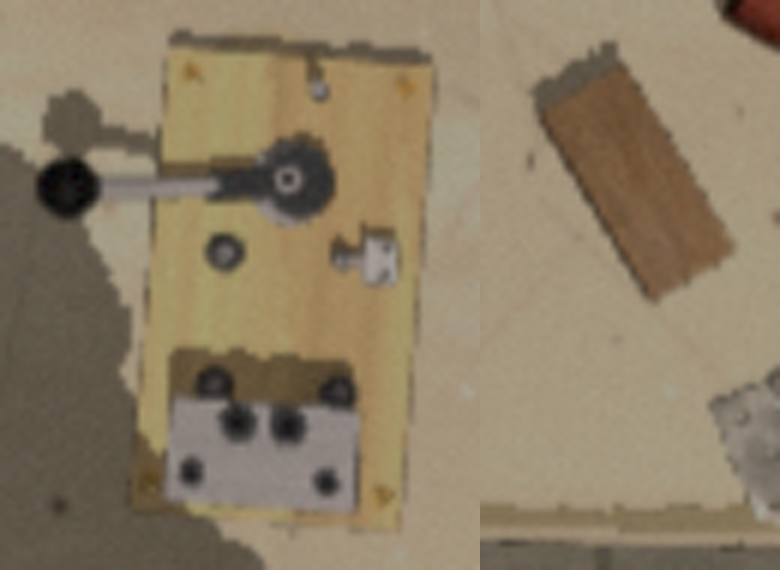

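The crop shows the jig base corners at about (168,45), (433,62), (400,528) and (135,510). The pivot is at (289,179), the ball at (68,187) and the plate's free edge at about y=400. The pine block in the right panel has corners at (540,108), (622,60), (735,248) and (655,300).

```bash
python3 - <<'E'
from h import *
d=pickle.load(open('top.pkl','rb'))
P=lambda x,y,z,u0=180,v0=145: ray(d,u0+(x+.5)/6-.5,v0+(y+.5)/6-.5,z)[:2]
w=np.array([P(168,45,.018),P(433,62,.018),P(400,528,.018),P(135,510,.018)])
j=np.array([[130,62],[130,-62],[-85,-62],[-85,62]])/1e3
a=j-j.mean(0);b=w-w.mean(0);th=np.arctan2((a[:,0]*b[:,1]-a[:,1]*b[:,0]).sum(),(a*b).sum())
Rm=np.array([[np.cos(th),-np.sin(th)],[np.sin(th),np.cos(th)]]);o=w.mean(0)-Rm@j.mean(0)
print('jig',o,th,'res mm',(w-(j@Rm.T+o))*1e3)
J=lambda p:(Rm.T@(p-o))*1e3
print('pivot',J(P(289,179,.037)),'ball',J(P(68,187,.0585)),P(68,187,.0585))
for n,x,y,z in(('pin+36',225,252,.034),('hous',380,258,.031),('plA',172,398,.056),('plB',357,404,.056),('pinA',213,383,.034),('pinB',338,390,.034),('b1',239,422,.061),('b2',288,425,.061)):print(n,J(P(x,y,z)).round(1))
# block
hsv=cv2.cvtColor(d['image'],cv2.COLOR_BGR2HSV)
c=d['image'][175:270,290:340];h=hsv[175:270,290:340]
print(h[35,23],h[50,35],h[60,5],h[15,30])
m=((h[...,1]>95)&(h[...,2]>60)).astype('uint8')
n,l,st,ce=cv2.connectedComponentsWithStats(m);k=l[33,23];print(st[k])
cs,_=cv2.findContours((l==k).astype('uint8'),cv2.RETR_EXTERNAL,2);r=cv2.minAreaRect(max(cs,key=cv2.contourArea));print(r)
q=cv2.boxPoints(r)+[290,175];W=np.array([ray(d,*x,.022)[:2] for x in q]);print(W,W.mean(0))
Q=np.array([P(540-480,108,.022,290,175),P(622-480,60,.022,290,175),P(735-480,248,.022,290,175),P(655-480,300,.022,290,175)])
for X in(W,Q):print(X.mean(0),[(np.linalg.norm(X[i]-X[i-1])*1e3).round(1) for i in range(4)],[np.degrees(np.arctan2(*(X[i]-X[i-1])[::-1])).round(1) for i in range(4)])
E
```

```text
jig [0.48641873 0.09468502] -0.03670501131561279 res mm [[-0.20992218 -0.49379639]
 [-0.20919576  0.62405813]
 [ 0.0865609   1.46019219]
 [ 0.33255704 -1.59045393]]
pivot [69.08433079 -0.3873987 ] ball [56.82590825 95.53695764] [0.54671227 0.1880723 ]
pin+36 [34.4 26.4]
hous [ 36.4 -43.7]
plA [-33.5  42.7]
plB [-30.9 -39.1]
pinA [-25.1  27.5]
pinB [-24.6 -29. ]
b1 [-42.2  11.9]
b2 [-42.1  -9.7]
[ 14 110 107] [ 21  59 165] [ 21  59 164] [ 17  62 164]
[ 10  11  32  39 584]
((25.66179656982422, 29.901124954223633), (36.26447677612305, 16.11754608154297), 58.570438385009766)
[[ 0.50958433 -0.10509983]
 [ 0.53376873 -0.14241412]
 [ 0.45040141 -0.19542593]
 [ 0.42651397 -0.15825859]] [ 0.48006711 -0.15029962]
[ 0.48006711 -0.15029962] [np.float64(98.6), np.float64(44.5), np.float64(98.8), np.float64(44.2)] [np.float64(32.6), np.float64(-57.1), np.float64(-147.5), np.float64(122.7)]
[ 0.4814181  -0.15097243] [np.float64(101.5), np.float64(43.7), np.float64(99.6), np.float64(43.6)] [np.float64(32.1), np.float64(-58.1), np.float64(-148.0), np.float64(124.3)]
```

```bash
cat >> h.py <<'E'
TH=np.radians(-2.05);JO=np.array([.4864,.0947,0])
RJ=R.from_euler('z',TH)
def jw(p): return RJ.apply(np.array(p)/1e3)+JO      # jig mm -> world m
def tool(phi,tilt=0):  # tool y at world angle phi (deg), z down, tilted about tool y (deg)
    y=np.array([np.cos(np.radians(phi)),np.sin(np.radians(phi)),0]);z=np.array([0,0,-1.])
    return R.from_matrix(np.column_stack([np.cross(y,z),y,z]))*R.from_euler('y',tilt,degrees=True)
def delta(p,q,P,Q,name=''):
    t=q.inv().apply(np.array(P)-p)/.12; r=(q.inv()*Q).as_rotvec()/1.5
    print(name,'travel',t.round(3),'rot',r.round(3),'rows>=',round(np.linalg.norm(t)*.12/.0417,1),round(np.linalg.norm(r)*1.5/.125,1))
def cur():
    s=manip.get_state();return np.array(s['tcp_pos']),R.from_quat(s['ee_rot'])
def show():
    s=manip.get_state();print('t',s['t'],'tcp',np.round(s['tcp_pos'],4),'F',np.round(s['wrist_force'],1),'open',round(s['opening'],3),'gf',s['gripper_force'],'q',np.round(s['joint_positions'],2))
E
python3 - <<'E'
from h import *
p,q=cur()
c=np.array([.4807,-.1505,0]);ax=np.array([np.cos(np.radians(32.3)),np.sin(np.radians(32.3)),0])
g=c+.006*ax;print(g)
A=[.47,.2,.22];B=g+[0,0,.12]
delta(p,q,A,q,'A');delta(np.array(A),q,B,q,'B');delta(B,q,B,tool(-57.7),'rot')
E
```

```text
[ 0.48577157 -0.14729389  0.        ]
A travel [-2.796 -1.995  0.09 ] rot [0. 0. 0.] rows>= 9.9 0.0
B travel [-1.382 -2.545  0.838] rot [0. 0. 0.] rows>= 8.7 0.0
rot travel [0. 0. 0.] rot [-1.000e-03  1.000e-03  1.417e+00] rows>= 0.0 17.0
```

```bash
python3 -m creep '[{"travel":[-0.254,-0.181,0.008],"rotation":[0,0,0],"jaw":0},{"travel":[-0.254,-0.181,0.008],"rotation":[0,0,0],"jaw":0},{"travel":[-0.254,-0.181,0.008],"rotation":[0,0,0],"jaw":0},{"travel":[-0.254,-0.181,0.008],"rotation":[0,0,0],"jaw":0},{"travel":[-0.254,-0.181,0.008],"rotation":[0,0,0],"jaw":0},{"travel":[-0.254,-0.181,0.008],"rotation":[0,0,0],"jaw":0},{"travel":[-0.254,-0.181,0.008],"rotation":[0,0,0],"jaw":0},{"travel":[-0.254,-0.181,0.008],"rotation":[0,0,0],"jaw":0},{"travel":[-0.254,-0.181,0.008],"rotation":[0,0,0],"jaw":0},{"travel":[-0.254,-0.181,0.008],"rotation":[0,0,0],"jaw":0},{"travel":[-0.254,-0.181,0.008],"rotation":[0,0,0],"jaw":0}]' && python3 -m creep '[{"travel":[-0.126,-0.231,0.076],"rotation":[0,0,0],"jaw":0},{"travel":[-0.126,-0.231,0.076],"rotation":[0,0,0],"jaw":0},{"travel":[-0.126,-0.231,0.076],"rotation":[0,0,0],"jaw":0},{"travel":[-0.126,-0.231,0.076],"rotation":[0,0,0],"jaw":0},{"travel":[-0.126,-0.231,0.076],"rotation":[0,0,0],"jaw":0},{"travel":[-0.126,-0.231,0.076],"rotation":[0,0,0],"jaw":0},{"travel":[-0.126,-0.231,0.076],"rotation":[0,0,0],"jaw":0},{"travel":[-0.126,-0.231,0.076],"rotation":[0,0,0],"jaw":0},{"travel":[-0.126,-0.231,0.076],"rotation":[0,0,0],"jaw":0},{"travel":[-0.126,-0.231,0.076],"rotation":[0,0,0],"jaw":0},{"travel":[-0.126,-0.231,0.076],"rotation":[0,0,0],"jaw":0}]' && python3 -m creep '[{"travel":[0,0,0],"rotation":[0,0,0.079],"jaw":0},{"travel":[0,0,0],"rotation":[0,0,0.079],"jaw":0},{"travel":[0,0,0],"rotation":[0,0,0.079],"jaw":0},{"travel":[0,0,0],"rotation":[0,0,0.079],"jaw":0},{"travel":[0,0,0],"rotation":[0,0,0.079],"jaw":0},{"travel":[0,0,0],"rotation":[0,0,0.079],"jaw":0},{"travel":[0,0,0],"rotation":[0,0,0.079],"jaw":0},{"travel":[0,0,0],"rotation":[0,0,0.079],"jaw":0},{"travel":[0,0,0],"rotation":[0,0,0.079],"jaw":0},{"travel":[0,0,0],"rotation":[0,0,0.079],"jaw":0},{"travel":[0,0,0],"rotation":[0,0,0.079],"jaw":0}]' && python3 - <<'E'
from h import *
show();p,q=cur()
g=[.4858,-.1473,.1];delta(p,q,g,q,'m');delta(p,q,p,tool(-57.7),'r')
E
```

```text
t: 1.02
tcp_pos: [0.4705, 0.1991, 0.2205]
ee_rot: [0.224, 0.975, -0.0, -0.0]
wrist_force: [0.8, 0.5, 0.8]
opening: 1.0
gripper_force: 0.0
t: 1.93
tcp_pos: [0.4863, -0.1474, 0.1198]
ee_rot: [0.224, 0.975, 0.0, -0.0]
wrist_force: [1.5, -0.1, -0.7]
opening: 1.0
gripper_force: 0.0
t: 2.85
tcp_pos: [0.4864, -0.1458, 0.1201]
ee_rot: [0.771, 0.637, -0.0, -0.0]
wrist_force: [-0.2, 0.3, 0.9]
opening: 0.997
gripper_force: 0.0
t 2.85 tcp [ 0.4864 -0.1458  0.1201] F [-0.2  0.3  0.9] open 0.997 gf 0.0 q [-0.41  0.26  0.74  1.87 -0.2   1.09  0.22]
m travel [-0.013 -0.002  0.168] rot [0. 0. 0.] rows>= 0.5 0.0
r travel [0. 0. 0.] rot [-0.     0.     0.545] rows>= 0.0 6.5
```

```bash
python3 -m creep '[{"travel":[-0.013,0,0],"rotation":[0,0,0.078],"jaw":0},{"travel":[0,0,0],"rotation":[0,0,0.078],"jaw":0},{"travel":[0,0,0],"rotation":[0,0,0.078],"jaw":0},{"travel":[0,0,0],"rotation":[0,0,0.078],"jaw":0},{"travel":[0,0,0.1],"rotation":[0,0,0.078],"jaw":0},{"travel":[0,0,0.2],"rotation":[0,0,0.078],"jaw":0},{"travel":[0,0,0.2],"rotation":[0,0,0.077],"jaw":0},{"travel":[0,0,0],"rotation":[0,0,0],"jaw":0}]' ; python3 - <<'E'
from h import *
show();p,q=cur()
g=[.4858,-.1473,.001];delta(p,q,g,q,'m');delta(p,q,p,tool(-57.7),'r')
E
```

```text
t: 3.52
tcp_pos: [0.4835, -0.1463, 0.0565]
ee_rot: [0.96, 0.278, -0.003, -0.001]
wrist_force: [-1.2, 1.0, 0.2]
opening: 1.001
gripper_force: 0.0
t 3.5167 tcp [ 0.4835 -0.1463  0.0565] F [-1.2  1.   0.2] open 1.001 gf 0.0 q [-0.47  0.4   0.85  1.93 -0.35  0.98 -0.46]
m travel [0.014 0.019 0.463] rot [0. 0. 0.] rows>= 1.3 0.0
r travel [0. 0. 0.] rot [-0.003  0.004  0.   ] rows>= 0.0 0.1
```

```bash
python3 -m creep '[{"travel":[0.014,0.019,0.16],"rotation":[-0.003,0.004,0],"jaw":0},{"travel":[0,0,0.16],"rotation":[0,0,0],"jaw":0},{"travel":[0,0,0.1],"rotation":[0,0,0],"jaw":0},{"travel":[0,0,0.04],"rotation":[0,0,0],"jaw":0},{"travel":[0,0,0],"rotation":[0,0,0],"jaw":0.3},{"travel":[0,0,0],"rotation":[0,0,0],"jaw":0.6},{"travel":[0,0,0],"rotation":[0,0,0],"jaw":1},{"travel":[0,0,0],"rotation":[0,0,0],"jaw":1},{"travel":[0,0,0],"rotation":[0,0,0],"jaw":1},{"travel":[0,0,0],"rotation":[0,0,0],"jaw":1}]' ; python3 - <<'E'
from h import *
show();p,q=cur();delta(p,q,p,tool(-57.7),'r')
E
```

```text
t: 4.35
tcp_pos: [0.4903, -0.1489, 0.0066]
ee_rot: [0.96, 0.281, 0.005, 0.002]
wrist_force: [-0.7, 0.6, 6.4]
opening: 0.514
gripper_force: 61.5
t 4.35 tcp [ 0.4903 -0.1489  0.0066] F [-0.7  0.6  6.4] open 0.514 gf 61.519492864608765 q [-0.41  0.48  0.79  1.96 -0.44  0.87 -0.39]
r travel [0. 0. 0.] rot [ 0.004 -0.005  0.004] rows>= 0.0 0.1
```

```bash
python3 -m creep '[{"travel":[0,0,0],"rotation":[0,0,0],"jaw":1},{"travel":[0,0,0],"rotation":[0,0,0],"jaw":1}]'; python3 -m creep '[{"travel":[0,0,-0.2],"rotation":[0,0,0],"jaw":1},{"travel":[0,0,-0.3],"rotation":[0,0,0],"jaw":1},{"travel":[0,0,-0.3],"rotation":[0,0,0],"jaw":1},{"travel":[0,0,-0.3],"rotation":[0,0,0],"jaw":1},{"travel":[0,0,-0.2],"rotation":[0,0,0],"jaw":1},{"travel":[0,0,0],"rotation":[0,0,0],"jaw":1},{"travel":[0,0,0],"rotation":[0,0,0],"jaw":1}]'; python3 - <<'E'
from h import *
show();p,q=cur();delta(p,q,p,tool(-57.7),'r')
d=optics.get_image('top');s=optics.get_image('side')
pickle.dump(d,open('top1.pkl','wb'));pickle.dump(s,open('side1.pkl','wb'))
a=crop(d['image'],280,150,350,240,5);b=crop(s['image'],230,120,330,260,3)
b=cv2.copyMakeBorder(b,0,a.shape[0]-b.shape[0],0,0,0) if b.shape[0]<a.shape[0] else b[:a.shape[0]]
cv2.imwrite('pics/c2.png',np.hstack([a,b]))
E
```

```text
t: 4.52
tcp_pos: [0.4903, -0.1489, 0.0066]
ee_rot: [0.96, 0.281, 0.005, 0.002]
wrist_force: [-0.5, -0.1, 5.5]
opening: 0.509
gripper_force: 61.5
t: 5.1
tcp_pos: [0.4892, -0.1485, 0.163]
ee_rot: [0.96, 0.281, 0.006, 0.002]
wrist_force: [-0.6, 0.8, -0.9]
opening: 0.513
gripper_force: 61.5
t 5.1 tcp [ 0.4892 -0.1485  0.163 ] F [-0.6  0.8 -0.9] open 0.513 gf 61.4942729473114 q [-0.56  0.24  0.93  1.82 -0.22  1.17 -0.57]
r travel [0. 0. 0.] rot [ 0.004 -0.007  0.004] rows>= 0.0 0.1
```

View pics/c2.png

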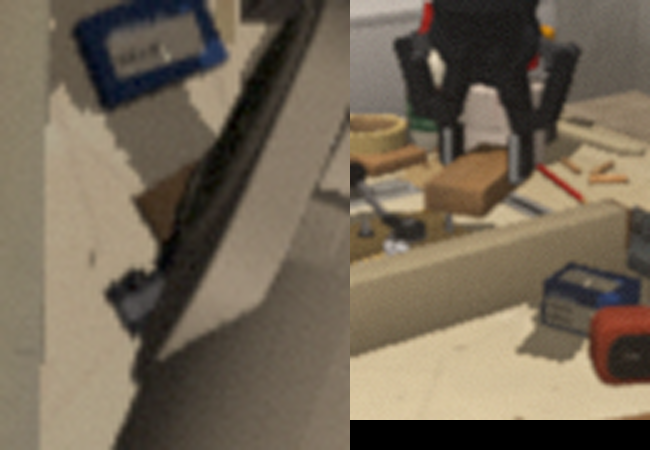

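The block is gripped level and lifted clear of the rail. In the left panel the arm hides most of it, and the right panel shows it held between the fingers at about (480,180). Next I'll plan the move to a tilted hover over the jig.

```bash
cat >> h.py <<'E'
GX,GZ,YJ=9.,6.6,-.5
def ins(x0,z0,t,y=None):
    c,s=np.cos(np.radians(t)),np.sin(np.radians(t))
    return jw([x0+(50+GX)*c-GZ*s, YJ if y is None else y, z0+(50+GX)*s+GZ*c]), tool(-90+np.degrees(TH),t)
def corner(p,q):  # low-end bottom corner in jig mm, tilt
    x=RJ.inv().apply(p-JO+q.apply([-(50+GX)/1e3,0,GZ/1e3]))*1e3
    e=(RJ.inv()*q).as_matrix()
    print('corner jig',x.round(1),'tilt',np.degrees(np.arcsin(e[2,0])).round(2),'yaw err',np.degrees(np.arctan2(e[1,0],e[0,0])).round(2),'roll',np.degrees(e[2,1]).round(2))
E
python3 - <<'E'
from h import *
p,q=cur();P,Q=ins(-10,75,13.5);print(P)
delta(p,q,P+[0,0,.02],q,'m');delta(p,q,p,tool(-90+np.degrees(TH)),'r')
E
```

```text
[0.53218187 0.09256094 0.09519092]
m travel [ 1.391 -1.49   0.381] rot [0. 0. 0.] rows>= 6.0 0.0
r travel [0. 0. 0.] rot [ 0.001 -0.004  0.403] rows>= 0.0 4.8
```

```bash
python3 -m creep '[{"travel":[0.174,-0.186,0],"rotation":[0,0,0],"jaw":1},{"travel":[0.174,-0.186,0],"rotation":[0,0,0],"jaw":1},{"travel":[0.174,-0.186,0],"rotation":[0,0,0],"jaw":1},{"travel":[0.174,-0.186,0],"rotation":[0,0,0],"jaw":1},{"travel":[0.174,-0.186,0],"rotation":[0,0,0],"jaw":1},{"travel":[0.174,-0.186,0],"rotation":[0,0,0],"jaw":1},{"travel":[0.174,-0.186,0],"rotation":[0,0,0],"jaw":1},{"travel":[0.174,-0.186,0],"rotation":[0,0,0],"jaw":1}]'; python3 -m creep '[{"travel":[0,0,0],"rotation":[0,0,0.067],"jaw":1},{"travel":[0,0,0],"rotation":[0,0,0.067],"jaw":1},{"travel":[0,0,0],"rotation":[0,0,0.067],"jaw":1},{"travel":[0,0,0],"rotation":[0,0,0.067],"jaw":1},{"travel":[0,0,0],"rotation":[0,0,0.067],"jaw":1},{"travel":[0,0,0],"rotation":[0,0,0.067],"jaw":1},{"travel":[0,0,0],"rotation":[0,0.05,0],"jaw":1},{"travel":[0,0,0],"rotation":[0,0.05,0],"jaw":1},{"travel":[0,0,0],"rotation":[0,0.05,0],"jaw":1},{"travel":[0,0,0],"rotation":[0,0,0],"jaw":1}]'; python3 - <<'E'
from h import *
show();p,q=cur();corner(p,q);P,Q=ins(-10,75,13.5);delta(p,q,P,Q,'m')
E
```

```text
t: 5.87
tcp_pos: [0.5317, 0.0933, 0.1597]
ee_rot: [0.96, 0.281, 0.002, 0.001]
wrist_force: [1.0, -0.5, 0.2]
opening: 0.515
gripper_force: 61.5
t: 6.7
tcp_pos: [0.5293, 0.092, 0.1585]
ee_rot: [0.993, -0.016, 0.115, 0.002]
wrist_force: [-0.5, -0.3, -0.7]
opening: 0.512
gripper_force: 61.5
t 6.7 tcp [0.5293 0.092  0.1585] F [-0.5 -0.3 -0.7] open 0.512 gf 61.452648639678955 q [-1.21  0.1   1.    1.96 -0.04  0.9  -1.8 ]
corner jig [-13.   -1.4 138.6] tilt 13.19 yaw err 0.17 roll 0.02
m travel [-0.097 -0.006  0.519] rot [-0.     0.004  0.002] rows>= 1.5 0.0
```

```bash
python3 -m creep '[{"travel":[-0.025,-0.002,0.13],"rotation":[0,0.004,0.002],"jaw":1},{"travel":[-0.025,-0.002,0.13],"rotation":[0,0,0],"jaw":1},{"travel":[-0.025,-0.002,0.13],"rotation":[0,0,0],"jaw":1},{"travel":[-0.025,-0.002,0.13],"rotation":[0,0,0],"jaw":1},{"travel":[0,0,0],"rotation":[0,0,0],"jaw":1}]'; python3 - <<'E'
from h import *
show();p,q=cur();corner(p,q);P,Q=ins(-17,33,13.5);delta(p,q,P,Q,'m')
d=optics.get_image('top');s=optics.get_image('side')
pickle.dump(d,open('top2.pkl','wb'));pickle.dump(s,open('side2.pkl','wb'))
a=crop(d['image'],180,145,260,240,5);b=crop(s['image'],180,150,280,229,4)
b=cv2.copyMakeBorder(b,0,a.shape[0]-b.shape[0],0,0,0)
cv2.imwrite('pics/c3.png',np.hstack([a,b]))
E
```

```text
t: 7.12
tcp_pos: [0.5335, 0.0922, 0.0943]
ee_rot: [0.993, -0.018, 0.115, 0.004]
wrist_force: [0.3, 0.3, -0.4]
opening: 0.515
gripper_force: 61.4
t 7.1167 tcp [0.5335 0.0922 0.0943] F [ 0.3  0.3 -0.4] open 0.515 gf 61.433740854263306 q [-1.12  0.24  0.95  2.02 -0.2   0.76 -1.68]
corner jig [-8.7 -0.8 74.3] tilt 13.27 yaw err -0.02 roll 0.18
m travel [-0.146 -0.003  0.318] rot [ 0.002  0.003 -0.   ] rows>= 1.0 0.0
```

View pics/c3.png

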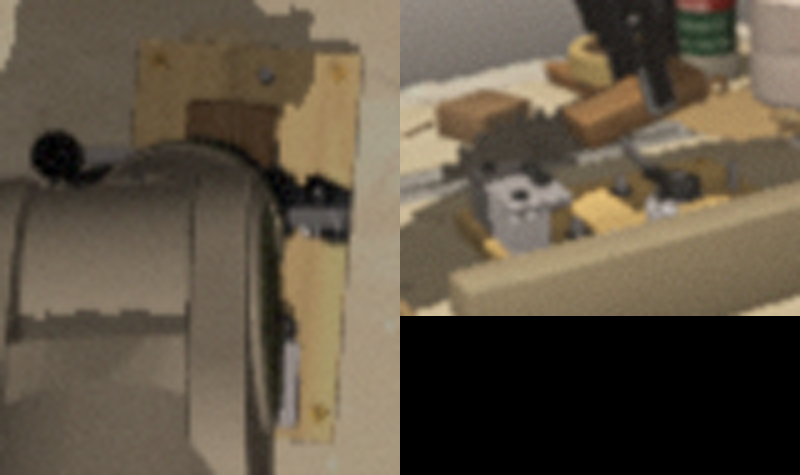

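The block's high end shows at crop x 188–276 with its top edge at y≈101. I'll compare that with the expected position.

```bash
python3 - <<'E'
from h import *
d=pickle.load(open('top2.pkl','rb'))
for z in (.1187,):
  for x in(188,276): print((RJ.inv().apply(ray(d,180+(x+.5)/5-.5,145+(101.5)/5-.5,z)-JO)*1e3).round(1))
i=d['image'][145:240,180:260].astype(int)
for r in (22,24): print([(k,*i[r,k]) for k in range(34,60)][::1])
E
```

```text
[ 82.8  21.  118.7]
[ 85.6 -23.4 118.7]
[(34, np.int64(55), np.int64(82), np.int64(102)), (35, np.int64(60), np.int64(85), np.int64(104)), (36, np.int64(57), np.int64(85), np.int64(104)), (37, np.int64(41), np.int64(60), np.int64(77)), (38, np.int64(31), np.int64(50), np.int64(66)), (39, np.int64(34), np.int64(49), np.int64(66)), (40, np.int64(36), np.int64(50), np.int64(66)), (41, np.int64(32), np.int64(51), np.int64(67)), (42, np.int64(32), np.int64(50), np.int64(67)), (43, np.int64(36), np.int64(54), np.int64(72)), (44, np.int64(40), np.int64(55), np.int64(70)), (45, np.int64(34), np.int64(53), np.int64(70)), (46, np.int64(33), np.int64(49), np.int64(65)), (47, np.int64(39), np.int64(54), np.int64(71)), (48, np.int64(31), np.int64(48), np.int64(68)), (49, np.int64(38), np.int64(53), np.int64(70)), (50, np.int64(35), np.int64(51), np.int64(66)), (51, np.int64(33), np.int64(52), np.int64(68)), (52, np.int64(33), np.int64(49), np.int64(68)), (53, np.int64(29), np.int64(44), np.int64(66)), (54, np.int64(24), np.int64(45), np.int64(60)), (55, np.int64(36), np.int64(52), np.int64(67)), 
[... 759 characters left out ...]
52), np.int64(69)), (46, np.int64(35), np.int64(52), np.int64(68)), (47, np.int64(38), np.int64(55), np.int64(71)), (48, np.int64(32), np.int64(50), np.int64(69)), (49, np.int64(33), np.int64(49), np.int64(67)), (50, np.int64(34), np.int64(51), np.int64(68)), (51, np.int64(35), np.int64(51), np.int64(68)), (52, np.int64(31), np.int64(48), np.int64(67)), (53, np.int64(36), np.int64(50), np.int64(69)), (54, np.int64(36), np.int64(54), np.int64(71)), (55, np.int64(60), np.int64(86), np.int64(107)), (56, np.int64(89), np.int64(128), np.int64(154)), (57, np.int64(97), np.int64(140), np.int64(167)), (58, np.int64(98), np.int64(141), np.int64(166)), (59, np.int64(96), np.int64(140), np.int64(163))]
```

```bash
python3 -m creep '[{"travel":[-0.05,-0.002,0.105],"rotation":[0.001,0.003,0],"jaw":1},{"travel":[-0.05,-0.002,0.105],"rotation":[0,0,0],"jaw":1},{"travel":[-0.046,0,0.105],"rotation":[0,0,0],"jaw":1},{"travel":[0,0,0],"rotation":[0,0,0],"jaw":1}]'; python3 - <<'E'
from h import *
show();p,q=cur();corner(p,q)
for a in((-17,33,13.5),(-24,23,13.5),(-43,19.5,13.5)): P,Q=ins(*a,y=-.3);delta(p,q,P,Q,a);p,q=P,Q
E
```

```text
t: 7.55
tcp_pos: [0.5265, 0.0935, 0.0557]
ee_rot: [0.993, -0.018, 0.12, 0.002]
wrist_force: [-0.5, -0.2, -0.2]
opening: 0.507
gripper_force: 61.4
t 7.55 tcp [0.5265 0.0935 0.0557] F [-0.5 -0.2 -0.2] open 0.507 gf 61.43855094909668 q [-1.08  0.29  0.9   2.08 -0.27  0.66 -1.63]
corner jig [-15.6   0.3  35.3] tilt 13.74 yaw err -0.05 roll -0.05
(-17, 33, 13.5) travel [-0.016  0.005  0.018] rot [-0.    -0.003 -0.001] rows>= 0.1 0.0
(-24, 23, 13.5) travel [-0.076  0.     0.067] rot [0. 0. 0.] rows>= 0.3 0.0
(-43, 19.5, 13.5) travel [-0.161  0.    -0.009] rot [0. 0. 0.] rows>= 0.5 0.0
```

```bash
python3 -m creep '[{"travel":[-0.03,0.005,0.027],"rotation":[0,-0.003,0],"jaw":1},{"travel":[-0.03,0,0.027],"rotation":[0,0,0],"jaw":1},{"travel":[-0.03,0,0.027],"rotation":[0,0,0],"jaw":1},{"travel":[0,0,0],"rotation":[0,0,0],"jaw":1}]'; python3 - <<'E'
from h import *
show();p,q=cur();corner(p,q)
for a in((-24,23,13.5),(-34,21,13.5),(-43,19.5,13.5)): P,Q=ins(*a,y=-.3);delta(p,q,P,Q,a)
E
```

```text
t: 7.88
tcp_pos: [0.5189, 0.0935, 0.0447]
ee_rot: [0.993, -0.018, 0.119, 0.001]
wrist_force: [-0.9, -0.2, -1.2]
opening: 0.51
gripper_force: 61.4
t 7.8833 tcp [0.5189 0.0935 0.0447] F [-0.9 -0.2 -1.2] open 0.51 gf 61.43862962722778 q [-1.07  0.29  0.89  2.11 -0.29  0.63 -1.62]
corner jig [-23.3   0.   24.4] tilt 13.61 yaw err -0.08 roll -0.12
(-24, 23, 13.5) travel [-0.009  0.002  0.011] rot [-0.001 -0.001 -0.001] rows>= 0.0 0.0
(-34, 21, 13.5) travel [-0.094  0.002  0.008] rot [-0.001 -0.001 -0.001] rows>= 0.3 0.0
(-43, 19.5, 13.5) travel [-0.169  0.002  0.002] rot [-0.001 -0.001 -0.001] rows>= 0.5 0.0
```

```bash
python3 -m creep '[{"travel":[-0.03,0.002,0.006],"rotation":[0,0,0],"jaw":1},{"travel":[-0.03,0,0.002],"rotation":[0,0,0],"jaw":1},{"travel":[-0.034,0,0],"rotation":[0,0,0],"jaw":1},{"travel":[0,0,0],"rotation":[0,0,0],"jaw":1}]'; python3 - <<'E'
from h import *
show();p,q=cur();corner(p,q)
for a in((-43,19.5,13.5),): P,Q=ins(*a,y=-.3);delta(p,q,P,Q,a)
E
```

```text
t: 8.22
tcp_pos: [0.5078, 0.0936, 0.0411]
ee_rot: [0.993, -0.018, 0.118, 0.001]
wrist_force: [0.3, -0.0, -1.2]
opening: 0.51
gripper_force: 61.4
t 8.2167 tcp [0.5078 0.0936 0.0411] F [ 0.3 -0.  -1.2] open 0.51 gf 61.43853306770325 q [-1.1   0.28  0.9   2.13 -0.27  0.62 -1.64]
corner jig [-34.4  -0.3  20.8] tilt 13.6 yaw err -0.07 roll -0.11
(-43, 19.5, 13.5) travel [-0.072 -0.    -0.005] rot [-0.001 -0.001 -0.001] rows>= 0.2 0.0
```

```bash
python3 -m creep '[{"travel":[-0.03,0,-0.002],"rotation":[0,0,0],"jaw":1},{"travel":[-0.03,0,-0.002],"rotation":[0,0,0],"jaw":1},{"travel":[-0.012,0,0],"rotation":[0,0,0],"jaw":1},{"travel":[0,0,0],"rotation":[0,0,0],"jaw":1}]'; python3 - <<'E'
from h import *
show();p,q=cur();corner(p,q)
for a in((-45.5,19.,9),(-47,18.5,5),(-47.5,18,0)): P,Q=ins(*a,y=-.3);delta(p,q,P,Q,a);p,q=P,Q
s=optics.get_image('side');cv2.imwrite('pics/c4.png',crop(s['image'],180,150,280,229,6))
E
```

```text
t: 8.55
tcp_pos: [0.4998, 0.094, 0.0397]
ee_rot: [0.993, -0.018, 0.119, 0.001]
wrist_force: [-0.1, 0.0, -1.5]
opening: 0.512
gripper_force: 61.4
t 8.55 tcp [0.4998 0.094  0.0397] F [-0.1  0.  -1.5] open 0.512 gf 61.43831133842468 q [-1.12  0.26  0.92  2.15 -0.25  0.61 -1.66]
corner jig [-42.4  -0.2  19.4] tilt 13.63 yaw err -0.07 roll -0.11
(-45.5, 19.0, 9) travel [-0.023  0.     0.037] rot [-0.001 -0.054 -0.001] rows>= 0.1 0.6
(-47, 18.5, 5) travel [-0.01  -0.     0.037] rot [ 0.    -0.047  0.   ] rows>= 0.1 0.6
(-47.5, 18, 0) travel [-0.002 -0.     0.047] rot [ 0.    -0.058  0.   ] rows>= 0.1 0.7
```

View pics/c4.png

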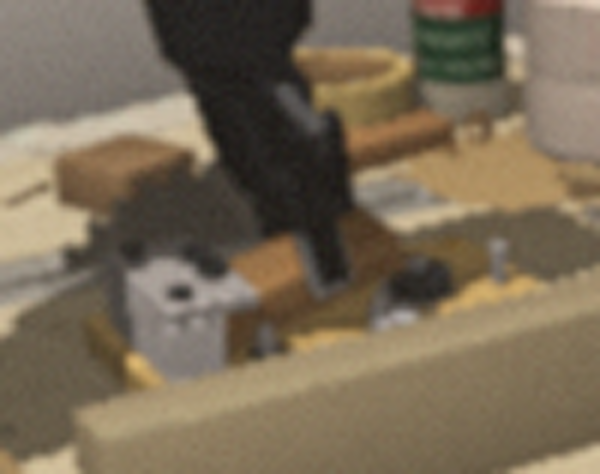

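The picture shows the low end tucked under the plate at about (235,290), with the tilted block rising to (390,240). Next I'll lower the high end.

```bash
python3 -m creep '[{"travel":[-0.012,0,0.018],"rotation":[0,-0.027,0],"jaw":1},{"travel":[-0.011,0,0.019],"rotation":[0,-0.027,0],"jaw":1},{"travel":[0,0,0],"rotation":[0,0,0],"jaw":1}]'; python3 - <<'E'
from h import *
show();p,q=cur();corner(p,q)
for a in((-47,18.5,5),(-47.5,18,0)): P,Q=ins(*a,y=-.3);delta(p,q,P,Q,a);p,q=P,Q
E
```

```text
t: 8.85
tcp_pos: [0.4998, 0.0941, 0.0352]
ee_rot: [0.997, -0.018, 0.078, 0.001]
wrist_force: [0.7, 0.0, -0.5]
opening: 0.508
gripper_force: 61.4
t 8.85 tcp [0.4998 0.0941 0.0352] F [ 0.7  0.  -0.5] open 0.508 gf 61.43746018409729 q [-1.04  0.32  0.87  2.09 -0.32  0.71 -1.59]
corner jig [-43.9  -0.   19.4] tilt 9.0 yaw err -0.06 roll -0.1
(-47, 18.5, 5) travel [-0.024  0.002  0.038] rot [-0.001 -0.047 -0.001] rows>= 0.1 0.6
(-47.5, 18, 0) travel [-0.002 -0.     0.047] rot [ 0.    -0.058  0.   ] rows>= 0.1 0.7
```

```bash
python3 -m creep '[{"travel":[-0.02,0.002,0],"rotation":[0,0,0],"jaw":1},{"travel":[-0.008,0,0.02],"rotation":[0,-0.024,0],"jaw":1},{"travel":[-0.006,0,0.018],"rotation":[0,-0.023,0],"jaw":1},{"travel":[0,0,0],"rotation":[0,0,0],"jaw":1}]'; python3 - <<'E'
from h import *
show();p,q=cur();corner(p,q)
for a in((-47,18.5,5),(-47.5,18,0)): P,Q=ins(*a,y=-.3);delta(p,q,P,Q,a);
E
```

```text
t: 9.18
tcp_pos: [0.4971, 0.0943, 0.0306]
ee_rot: [0.999, -0.018, 0.045, -0.0]
wrist_force: [4.1, 3.0, 2.7]
opening: 0.51
gripper_force: 62.3
t 9.1833 tcp [0.4971 0.0943 0.0306] F [4.1 3.  2.7] open 0.51 gf 62.32659459114075 q [-0.98  0.37  0.84  2.04 -0.36  0.8  -1.55]
corner jig [-47.4   0.   18.7] tilt 5.15 yaw err -0.06 roll -0.13
(-47, 18.5, 5) travel [0.004 0.002 0.004] rot [-0.001 -0.002 -0.001] rows>= 0.0 0.0
(-47.5, 18, 0) travel [0.002 0.002 0.05 ] rot [-0.001 -0.06  -0.001] rows>= 0.1 0.7
```

```bash
python3 -m creep '[{"travel":[0.004,0.002,0.017],"rotation":[0,-0.02,0],"jaw":1},{"travel":[0.002,0,0.017],"rotation":[0,-0.02,0],"jaw":1},{"travel":[0,0,0.018],"rotation":[0,-0.02,0],"jaw":1},{"travel":[0,0,0],"rotation":[0,0,0],"jaw":1}]'; python3 - <<'E'
from h import *
show();p,q=cur();corner(p,q)
for a in((-47.5,18,0),(-47.5,18,-1)): P,Q=ins(*a,y=-.3);delta(p,q,P,Q,a);
E
```

```text
t: 9.52
tcp_pos: [0.4967, 0.0944, 0.0246]
ee_rot: [1.0, -0.018, -0.002, -0.002]
wrist_force: [-8.1, 3.6, 21.6]
opening: 0.509
gripper_force: 64.5
t 9.5167 tcp [0.4967 0.0944 0.0246] F [-8.1  3.6 21.6] open 0.509 gf 64.54563975334167 q [-0.91  0.44  0.8   1.96 -0.4   0.91 -1.51]
corner jig [-48.8   0.2  18.2] tilt -0.19 yaw err -0.02 roll -0.17
(-47.5, 18, 0) travel [0.01  0.003 0.   ] rot [-0.002  0.002 -0.   ] rows>= 0.0 0.0
(-47.5, 18, -1) travel [0.011 0.003 0.009] rot [-0.002 -0.009 -0.   ] rows>= 0.0 0.1
```

```bash
python3 -m creep '[{"travel":[0,0,0],"rotation":[0,0,0],"jaw":0.7},{"travel":[0,0,0],"rotation":[0,0,0],"jaw":0.25},{"travel":[0,0,0],"rotation":[0,0,0],"jaw":0.25},{"travel":[0,0,0],"rotation":[0,0,0],"jaw":0.25},{"travel":[0,0,-0.1],"rotation":[0,0,0],"jaw":0.25},{"travel":[0,0,-0.3],"rotation":[0,0,0],"jaw":0.25},{"travel":[0,0,-0.3],"rotation":[0,0,0],"jaw":1},{"travel":[0,0,-0.2],"rotation":[0,0,0],"jaw":1},{"travel":[0,0,0],"rotation":[0,0,0],"jaw":1},{"travel":[0,0,0],"rotation":[0,0,0],"jaw":1}]'; python3 - <<'E'
from h import *
show()
s=optics.get_image('side');d=optics.get_image('top');pickle.dump(d,open('top3.pkl','wb'))
cv2.imwrite('pics/c5.png',np.vstack([crop(s['image'],190,170,290,225,5),crop(d['image'],180,150,280,205,5)]))
E
```

```text
t: 10.35
tcp_pos: [0.4975, 0.0934, 0.1336]
ee_rot: [1.0, -0.018, 0.0, -0.002]
wrist_force: [0.3, 0.3, -0.2]
opening: 0.183
gripper_force: 0.0
t 10.35 tcp [0.4975 0.0934 0.1336] F [ 0.3  0.3 -0.2] open 0.183 gf 0.0 q [-1.02  0.27  0.91  1.86 -0.24  1.12 -1.63]
```

View pics/c5.png

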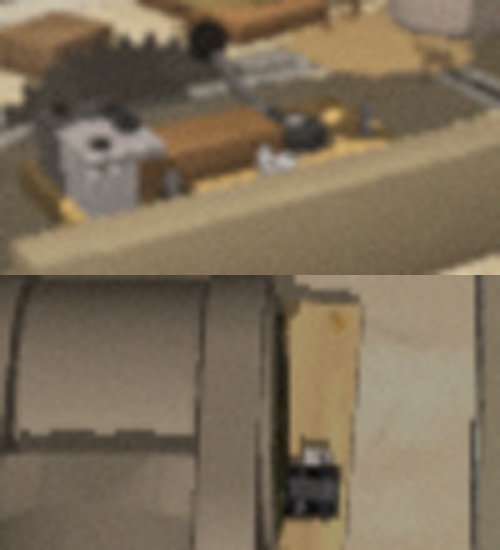

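The block looks flat between the pins in the side view, with its top face from (165,140) to (280,125). The arm covers it in the top view. I'll check by pressing beside the spring pin with shut fingers.

```bash
python3 - <<'E'
from h import *
p,q=cur();P=jw([35,-5,48]);delta(p,q,P,tool(-92.05))
E
```

```text
travel [0.214 0.034 0.694] rot [-0.001  0.002 -0.001] rows>= 2.1 0.0
```

```bash
python3 -m creep '[{"travel":[0.11,0.017,0],"rotation":[0,0,0],"jaw":1},{"travel":[0.104,0.017,0.14],"rotation":[0,0.002,0],"jaw":1},{"travel":[0,0,0.2],"rotation":[0,0,0],"jaw":1},{"travel":[0,0,0.2],"rotation":[0,0,0],"jaw":1},{"travel":[0,0,0.12],"rotation":[0,0,0],"jaw":1},{"travel":[0,0,0.02],"rotation":[0,0,0],"jaw":1},{"travel":[0,0,0.02],"rotation":[0,0,0],"jaw":1},{"travel":[0,0,0],"rotation":[0,0,0],"jaw":1}]'; python3 -m creep '[{"travel":[0,0,0.02],"rotation":[0,0,0],"jaw":1},{"travel":[0,0,0],"rotation":[0,0,0],"jaw":1}]'; python3 - <<'E'
from h import *
show();p,q=cur();print(RJ.inv().apply(p-JO)*1e3)
E
```

```text
t: 11.12
tcp_pos: [0.5218, 0.0882, 0.0474]
ee_rot: [1.0, -0.019, -0.0, -0.001]
wrist_force: [-0.4, -0.1, 1.0]
opening: 0.002
gripper_force: 0.0
t: 11.28
tcp_pos: [0.5225, 0.0887, 0.0457]
ee_rot: [1.0, -0.018, 0.001, -0.001]
wrist_force: [0.4, 0.0, 1.2]
opening: 0.001
gripper_force: 0.0
t 11.2833 tcp [0.5225 0.0887 0.0457] F [0.4 0.  1.2] open 0.001 gf 0.0 q [-0.88  0.46  0.82  1.88 -0.41  0.97 -1.49]
[36.26882763 -4.73475618 45.69836913]
```

```bash
for i in 1; do python3 -m creep '[{"travel":[0,0,0.02],"rotation":[0,0,0],"jaw":1},{"travel":[0,0,0.01],"rotation":[0,0,0],"jaw":1},{"travel":[0,0,0],"rotation":[0,0,0],"jaw":1}]'; done;  python3 -m creep '[{"travel":[0,0,0.015],"rotation":[0,0,0],"jaw":1},{"travel":[0,0,0],"rotation":[0,0,0],"jaw":1}]'
```

```text
t: 11.53
tcp_pos: [0.522, 0.0886, 0.0415]
ee_rot: [1.0, -0.018, -0.0, -0.001]
wrist_force: [-0.5, 0.5, 0.1]
opening: -0.0
gripper_force: 0.0
t: 11.7
tcp_pos: [0.5223, 0.0886, 0.0402]
ee_rot: [1.0, -0.018, 0.0, -0.001]
wrist_force: [-2.3, -0.5, 5.7]
opening: 0.004
gripper_force: 2.4
```

```bash
python3 -m creep '[{"travel":[0,0,0.012],"rotation":[0,0,0],"jaw":1},{"travel":[0,0,0],"rotation":[0,0,0],"jaw":1}]';  python3 -m creep '[{"travel":[0,0,-0.1],"rotation":[0,0,0],"jaw":1},{"travel":[0,0,-0.3],"rotation":[0,0,0],"jaw":1},{"travel":[0,0,-0.3],"rotation":[0,0,0],"jaw":1},{"travel":[0,0,0],"rotation":[0,0,0],"jaw":0.55},{"travel":[0,0,0],"rotation":[0,0,0],"jaw":0.55},{"travel":[0,0,0],"rotation":[0,0,0],"jaw":0.55}]'; python3 - <<'E'
from h import *
show();p,q=cur()
a=np.radians(97.8);K=jw([70+96*np.cos(a),96*np.sin(a),110]);print(K)
phi=97.8-90+np.degrees(TH);delta(p,q,K,tool(phi));print(phi)
E
```

```text
t: 11.87
tcp_pos: [0.5224, 0.0886, 0.04]
ee_rot: [1.0, -0.018, 0.0, -0.002]
wrist_force: [-9.5, -0.3, 23.0]
opening: 0.001
gripper_force: 11.7
t: 12.37
tcp_pos: [0.5219, 0.0886, 0.1223]
ee_rot: [1.0, -0.018, 0.0, -0.001]
wrist_force: [-0.2, 0.2, -0.7]
opening: 0.421
gripper_force: 0.0
t 12.3667 tcp [0.5219 0.0886 0.1223] F [-0.2  0.2 -0.7] open 0.421 gf 0.0 q [-0.95  0.35  0.89  1.81 -0.31  1.12 -1.57]
[0.54673715 0.18771296 0.11      ]
 travel [ 0.177 -0.832  0.105] rot [-1.000e-03 -1.000e-03 -1.138e+00] rows>= 2.5 13.7
5.749999999999997
```

```bash
python3 -m creep '[{"travel":[0.045,-0.208,0],"rotation":[0,0,0],"jaw":0.45},{"travel":[0.044,-0.208,0],"rotation":[0,0,0],"jaw":0.45},{"travel":[0.044,-0.208,0],"rotation":[0,0,0],"jaw":0.45},{"travel":[0.044,-0.208,0],"rotation":[0,0,0],"jaw":0.45},{"travel":[0,0,0],"rotation":[0,0,-0.076],"jaw":0.45},{"travel":[0,0,0],"rotation":[0,0,-0.076],"jaw":0.45},{"travel":[0,0,0],"rotation":[0,0,-0.076],"jaw":0.45},{"travel":[0,0,0],"rotation":[0,0,-0.076],"jaw":0.45},{"travel":[0,0,0],"rotation":[0,0,-0.076],"jaw":0.45},{"travel":[0,0,0],"rotation":[0,0,-0.076],"jaw":0.45},{"travel":[0,0,0],"rotation":[0,0,-0.076],"jaw":0.45},{"travel":[0,0,0],"rotation":[0,0,-0.076],"jaw":0.45}]';python3 -m creep '[{"travel":[0,0,0],"rotation":[0,0,-0.076],"jaw":0.45},{"travel":[0,0,0],"rotation":[0,0,-0.076],"jaw":0.45},{"travel":[0,0,0],"rotation":[0,0,-0.076],"jaw":0.45},{"travel":[0,0,0],"rotation":[0,0,-0.076],"jaw":0.45},{"travel":[0,0,0],"rotation":[0,0,-0.076],"jaw":0.45},{"travel":[0,0,0],"rotation":[0,0,-0.076],"jaw":0.45},{"travel":[0,0,0],"rotation":[0,0,-0.076],"jaw":0.45},{"travel":[0,0,0],"rotation":[0,0,0],"jaw":0.45}]'; python3 - <<'E'
from h import *
show();p,q=cur()
a=np.radians(97.8);K=jw([70+96*np.cos(a),96*np.sin(a),46])
phi=97.8-90+np.degrees(TH);delta(p,q,K,tool(phi));
E
```

```text
t: 13.37
tcp_pos: [0.5459, 0.187, 0.1208]
ee_rot: [0.905, 0.426, -0.001, -0.001]
wrist_force: [-0.7, 0.0, -0.8]
opening: 0.546
gripper_force: 0.0
t: 14.03
tcp_pos: [0.546, 0.187, 0.1209]
ee_rot: [0.668, 0.744, -0.001, -0.001]
wrist_force: [-0.8, 0.6, -0.5]
opening: 0.549
gripper_force: 0.0
t 14.0333 tcp [0.546  0.187  0.1209] F [-0.8  0.6 -0.5] open 0.549 gf 0.0 q [-0.76  0.39  0.48  1.67 -0.2   1.13 -0.12]
 travel [0.004 0.008 0.624] rot [-0.002 -0.001  0.005] rows>= 1.8 0.1
```

```bash
python3 -m creep '[{"travel":[0.004,0.008,0.17],"rotation":[-0.001,0,0.005],"jaw":0.45},{"travel":[0,0,0.17],"rotation":[0,0,0],"jaw":0.45},{"travel":[0,0,0.17],"rotation":[0,0,0],"jaw":0.45},{"travel":[0,0,0.16],"rotation":[0,0,0],"jaw":0.45},{"travel":[0,0,0],"rotation":[0,0,0],"jaw":0.58},{"travel":[0,0,0],"rotation":[0,0,0],"jaw":0.58}]'; python3 - <<'E'
from h import *
show();p,q=cur()
x=RJ.inv().apply(p-JO)*1e3-[70,0,0];r=np.hypot(*x[:2]);print(x,r,np.degrees(np.arctan2(x[1],x[0])))
y=q.as_matrix()[:,1];print('tool y',np.degrees(np.arctan2(y[1],y[0])))
E
```

```text
t: 14.53
tcp_pos: [0.5466, 0.1876, 0.0406]
ee_rot: [0.674, 0.739, -0.001, -0.001]
wrist_force: [0.5, -0.2, 0.1]
opening: 0.42
gripper_force: 0.0
t 14.5333 tcp [0.5466 0.1876 0.0406] F [ 0.5 -0.2  0.1] open 0.42 gf 0.0 q [-0.74  0.48  0.46  1.74 -0.25  0.98 -0.1 ]
[-13.17852729  94.94797049  40.61318219] 95.85818004460948 97.90201746076201
tool y 5.291026144784663
```

```bash
python3 -m creep '[{"travel":[-0.0044,0.0836,0],"rotation":[0,0,0.07],"jaw":0.58},{"travel":[-0.0044,0.0836,0],"rotation":[0,0,0.07],"jaw":0.58},{"travel":[-0.0044,0.0836,0],"rotation":[0,0,0.07],"jaw":0.58},{"travel":[-0.0044,0.0836,0],"rotation":[0,0,0.07],"jaw":0.58},{"travel":[-0.0044,0.0836,0],"rotation":[0,0,0.07],"jaw":0.58}]'; python3 - <<'E'
from h import *
show();p,q=cur()
x=RJ.inv().apply(p-JO)*1e3-[70,0,0];r=np.hypot(*x[:2]);print(x,r,np.degrees(np.arctan2(x[1],x[0])))
y=q.as_matrix()[:,1];print('tool y',np.degrees(np.arctan2(y[1],y[0])))
E
```

```text
t: 14.95
tcp_pos: [0.5971, 0.1804, 0.0432]
ee_rot: [0.843, 0.537, 0.001, -0.001]
wrist_force: [-2.1, 0.6, -1.1]
opening: 0.42
gripper_force: 1.1
t 14.95 tcp [0.5971 0.1804 0.0432] F [-2.1  0.6 -1.1] open 0.42 gf 1.0629143938422203 q [-0.75  0.59  0.56  1.62 -0.35  1.04 -0.52]
[37.57600137 89.57440889 43.17490137] 97.13665944351824 67.24220270699823
tool y -24.99088674936697
```

```bash
python3 -m creep '[{"travel":[-0.012,0.0836,0.01],"rotation":[0,0,0.07],"jaw":0.58},{"travel":[-0.0044,0.0836,0.01],"rotation":[0,0,0.07],"jaw":0.58},{"travel":[-0.0044,0.0836,0],"rotation":[0,0,0.07],"jaw":0.58},{"travel":[-0.0044,0.0836,0],"rotation":[0,0,0.07],"jaw":0.58},{"travel":[-0.0044,0.0836,0],"rotation":[0,0,0.07],"jaw":0.58}]'; python3 - <<'E'
from h import *
show();p,q=cur()
x=RJ.inv().apply(p-JO)*1e3-[70,0,0];r=np.hypot(*x[:2]);print(x,r,np.degrees(np.arctan2(x[1],x[0])))
y=q.as_matrix()[:,1];print('tool y',np.degrees(np.arctan2(y[1],y[0])))
E
```

```text
t: 15.37
tcp_pos: [0.6351, 0.149, 0.0411]
ee_rot: [0.954, 0.301, 0.001, -0.002]
wrist_force: [-3.8, 4.5, 1.5]
opening: 0.424
gripper_force: 2.8
t 15.3667 tcp [0.6351 0.149  0.0411] F [-3.8  4.5  1.5] open 0.424 gf 2.8288621455430984 q [-0.74  0.67  0.67  1.54 -0.46  1.09 -0.91]
[76.63635441 59.55921769 41.12673951] 97.05890597795306 37.85315959297617
tool y -55.0136698755607
```

```bash
python3 -m creep '[{"travel":[-0.008,0.0558,0],"rotation":[0,0,0.0465],"jaw":0.58},{"travel":[-0.002,0.0558,0],"rotation":[0,0,0.0465],"jaw":0.58},{"travel":[-0.002,0.0558,0],"rotation":[0,0,0.0465],"jaw":0.58},{"travel":[-0.002,0.0558,0],"rotation":[0,0,0.0465],"jaw":0.58},{"travel":[-0.002,0.0558,0],"rotation":[0,0,0.0465],"jaw":0.58}]'; python3 - <<'E'
from h import *
show();p,q=cur()
x=RJ.inv().apply(p-JO)*1e3-[70,0,0];r=np.hypot(*x[:2]);print(x,r,np.degrees(np.arctan2(x[1],x[0])))
y=q.as_matrix()[:,1];print('tool y',np.degrees(np.arctan2(y[1],y[0])))
E
```

```text
t: 15.78
tcp_pos: [0.6484, 0.1218, 0.0411]
ee_rot: [0.991, 0.133, 0.001, -0.004]
wrist_force: [-2.5, 12.5, 0.5]
opening: 0.423
gripper_force: 5.1
t 15.7833 tcp [0.6484 0.1218 0.0411] F [-2.5 12.5  0.5] open 0.423 gf 5.101803839206696 q [-0.73  0.71  0.75  1.51 -0.53  1.12 -1.17]
[90.91880085 32.84956402 41.08404648] 96.67120669512433 19.865123023037935
tool y -74.74565904881715
```

```bash
python3 -m creep '[{"travel":[0.002,0.0558,0],"rotation":[0,0,0.035],"jaw":0.58},{"travel":[0,0.0558,0],"rotation":[0,0,0.04],"jaw":0.58},{"travel":[0,0.0558,0],"rotation":[0,0,0.04],"jaw":0.58},{"travel":[-0.001,0.0558,0],"rotation":[0,0,0.04],"jaw":0.58},{"travel":[-0.001,0.05,0],"rotation":[0,0,0.04],"jaw":0.58}]'; python3 - <<'E'
from h import *
show();p,q=cur()
x=RJ.inv().apply(p-JO)*1e3-[70,0,0];r=np.hypot(*x[:2]);print(x,r,np.degrees(np.arctan2(x[1],x[0])))
y=q.as_matrix()[:,1];print('tool y',np.degrees(np.arctan2(y[1],y[0])))
E
```

```text
t: 16.2
tcp_pos: [0.6542, 0.0891, 0.0411]
ee_rot: [1.0, -0.013, 0.001, -0.004]
wrist_force: [-1.0, 10.5, 1.3]
opening: 0.419
gripper_force: 5.6
t 16.2 tcp [0.6542 0.0891 0.0411] F [-1.  10.5  1.3] open 0.419 gf 5.622104108333588 q [-0.71  0.74  0.81  1.52 -0.58  1.13 -1.38]
[97.88355362  0.36272355 41.12620755] 97.88422567946012 0.21231793037782654
tool y -91.48395165879766
```

```bash
python3 -m creep '[{"travel":[-0.003,0.015,0],"rotation":[0,0,0],"jaw":0.58},{"travel":[0,0.012,0],"rotation":[0,0,0],"jaw":0.58},{"travel":[0,0,0],"rotation":[0,0,0],"jaw":0.58}]';python3 -m creep '[{"travel":[0,0.01,0],"rotation":[0,0,0],"jaw":0.58},{"travel":[0,0,0],"rotation":[0,0,0],"jaw":0.58}]'
```

```text
t: 16.45
tcp_pos: [0.6545, 0.0864, 0.0412]
ee_rot: [1.0, -0.011, 0.002, -0.004]
wrist_force: [3.6, 9.3, -2.8]
opening: 0.417
gripper_force: 4.6
t: 16.62
tcp_pos: [0.6545, 0.0858, 0.0412]
ee_rot: [1.0, -0.011, 0.002, -0.004]
wrist_force: [4.2, 11.1, -2.8]
opening: 0.421
gripper_force: 5.3
```

```bash
python3 -m creep '[{"travel":[0,0.015,0],"rotation":[0,0,0],"jaw":0.58},{"travel":[0,0,0],"rotation":[0,0,0],"jaw":0.58}]';python3 -m creep '[{"travel":[0,0.015,0],"rotation":[0,0,0],"jaw":0.58},{"travel":[0,0,0],"rotation":[0,0,0],"jaw":0.58}]'
```

```text
t: 16.78
tcp_pos: [0.6545, 0.0828, 0.0413]
ee_rot: [1.0, -0.011, 0.002, -0.003]
wrist_force: [3.6, 10.6, -1.9]
opening: 0.43
gripper_force: 6.1
t: 16.95
tcp_pos: [0.6545, 0.0829, 0.0413]
ee_rot: [1.0, -0.011, 0.002, -0.005]
wrist_force: [4.3, 11.8, -1.5]
opening: 0.417
gripper_force: 6.0
```

```bash
python3 -m creep '[{"travel":[0,0.018,0],"rotation":[0,0,0],"jaw":0.58},{"travel":[0,0,0],"rotation":[0,0,0],"jaw":0.58}]';python3 -m creep '[{"travel":[0,0.018,0],"rotation":[0,0,0],"jaw":0.58},{"travel":[0,0,0],"rotation":[0,0,0],"jaw":0.58}]'
```

```text
t: 17.12
tcp_pos: [0.6546, 0.0827, 0.0413]
ee_rot: [1.0, -0.01, 0.002, -0.006]
wrist_force: [4.1, 15.9, -2.4]
opening: 0.422
gripper_force: 8.1
t: 17.28
tcp_pos: [0.6547, 0.0826, 0.0413]
ee_rot: [1.0, -0.009, 0.002, -0.007]
wrist_force: [4.4, 20.5, -1.5]
opening: 0.42
gripper_force: 10.1
```

```bash
python3 -m creep '[{"travel":[0,-0.04,0],"rotation":[0,0,0],"jaw":0.45},{"travel":[0,0,0],"rotation":[0,0,0],"jaw":0.35},{"travel":[0,0,0],"rotation":[0,0,0],"jaw":0.35},{"travel":[0,0,-0.15],"rotation":[0,0,0],"jaw":0.35},{"travel":[0,0,-0.3],"rotation":[0,0,0],"jaw":0.35},{"travel":[0,0,-0.3],"rotation":[0,0,0],"jaw":0.35},{"travel":[0,0,-0.3],"rotation":[0,0,0],"jaw":0.35},{"travel":[0,-0.3,-0.1],"rotation":[0,0,0],"jaw":0.35},{"travel":[0,-0.3,0],"rotation":[0,0,0],"jaw":0.35},{"travel":[0,-0.3,0],"rotation":[0,0,0],"jaw":0.35},{"travel":[0,-0.3,0],"rotation":[0,0,0],"jaw":0.35},{"travel":[0,-0.3,0],"rotation":[0,0,0],"jaw":0.35}]'; python3 -m creep '[{"travel":[0,-0.3,0],"rotation":[0,0,0],"jaw":0.35},{"travel":[0,-0.3,0],"rotation":[0,0,0],"jaw":0.35},{"travel":[0,-0.3,0],"rotation":[0,0,0],"jaw":0.35},{"travel":[0,0,0],"rotation":[0,0,0],"jaw":0.35}]'; python3 - <<'E'
from h import *
show()
s=optics.get_image('side');d=optics.get_image('top');pickle.dump(d,open('top4.pkl','wb'))
a=crop(d['image'],180,145,260,240,6);b=crop(s['image'],190,165,290,229,3)
b=cv2.copyMakeBorder(b,0,a.shape[0]-b.shape[0],0,0,0)
cv2.imwrite('pics/c6.png',np.hstack([a,b]))
E
```

```text
t: 18.28
tcp_pos: [0.6575, 0.2569, 0.1788]
ee_rot: [1.0, -0.014, 0.001, -0.001]
wrist_force: [0.7, 0.6, 1.2]
opening: 0.65
gripper_force: 0.0
t: 18.62
tcp_pos: [0.6576, 0.3741, 0.1771]
ee_rot: [1.0, -0.008, -0.0, -0.003]
wrist_force: [-0.5, 3.2, -0.6]
opening: 0.653
gripper_force: 0.0
t 18.6167 tcp [0.6576 0.3741 0.1771] F [-0.5  3.2 -0.6] open 0.653 gf 0.0 q [-0.94  0.82  0.82  1.02 -0.57  1.5  -1.86]
```

View pics/c6.png

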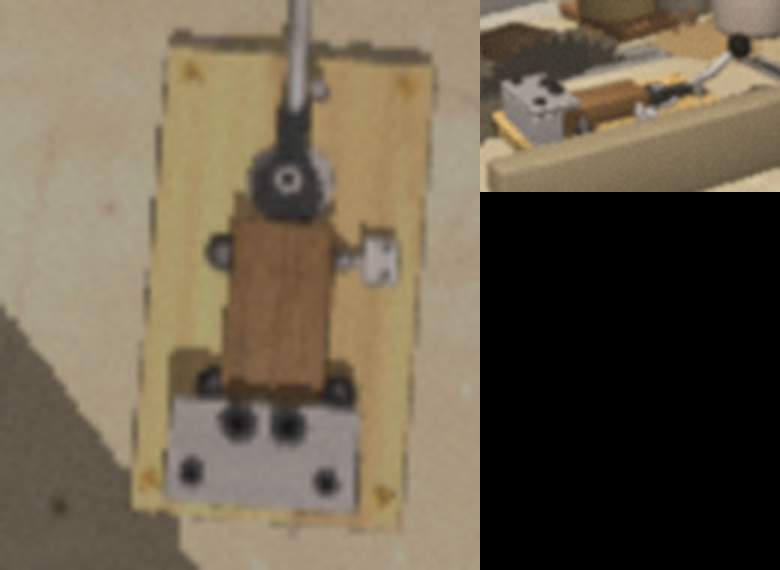

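The block lies square between the pins, from the plate edge at y≈395 to the cam at y≈215, and the lever points along +x. I'll measure the lever angle and the block's position, and check that nothing else was disturbed on the way out.

```bash
python3 -m creep '[{"travel":[0,0.05,-0.1],"rotation":[0,0,0],"jaw":0.35},{"travel":[0,0,0],"rotation":[0,0,0],"jaw":0.35},{"travel":[0,0,0],"rotation":[0,0,0],"jaw":0.35}]'; python3 - <<'E'
from h import *
show()
d=optics.get_image('top');d0=pickle.load(open('top.pkl','rb'))
i=d['image'];m=(i.max(2)<40).astype('uint8');m[:120]=0;m[160:]=0;m[:,:210]=0;m[:,250:]=0
n,l,st,ce=cv2.connectedComponentsWithStats(m);print(st[1:],ce[1:])
J=lambda u,v,z:(RJ.inv().apply(ray(d,u,v,z)-JO)*1e3).round(1)
for k in range(1,n):
  if st[k][4]>15: b=J(*ce[k],.0585)-[70,0,0];print(b,np.degrees(np.arctan2(b[1],b[0])))
print('corners',J(180+232.5/6-.5,145+215.5/6-.5,.04),J(180+331.5/6-.5,145+220.5/6-.5,.04))
D=cv2.absdiff(i,d0['image']).max(2)
cv2.imwrite('pics/c7.png',np.vstack([crop(i,90,15,370,275,1)[:,:],]).repeat(2,0).repeat(2,1))
E
```

```text
t: 18.97
tcp_pos: [0.6614, 0.3555, 0.1925]
ee_rot: [1.0, -0.015, 0.002, -0.001]
wrist_force: [-0.1, -0.4, 0.6]
opening: 0.651
gripper_force: 0.0
t 18.9667 tcp [0.6614 0.3555 0.1925] F [-0.1 -0.4  0.6] open 0.651 gf 0.0 q [-0.93  0.8   0.83  1.02 -0.56  1.52 -1.85]
[[226 134   9   9  60]] [[229.8        137.86666667]]
[95.6 -0.8 58.5] -0.47945139879656806
corners [50.8 23.8 40. ] [ 51.4 -20.9  40. ]
```

View pics/c7.png

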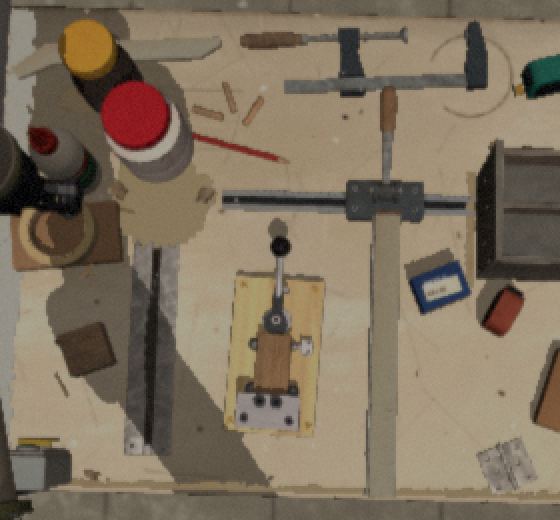

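```bash
python3 -m creep '[{"travel":[0,0,-0.2],"rotation":[0,0,0],"jaw":0.35},{"travel":[0,0,-0.2],"rotation":[0,0,0],"jaw":0.35},{"travel":[0,0,0],"rotation":[0,0,0],"jaw":0.35},{"travel":[0,0,0],"rotation":[0,0,0],"jaw":0.35}]'; python3 -c "
from workcell import manip
print(manip.sign_off())"
```

```text
t: 19.35
tcp_pos: [0.6608, 0.3576, 0.2404]
ee_rot: [1.0, -0.013, 0.002, -0.002]
wrist_force: [-0.3, 1.0, -0.4]
opening: 0.649
gripper_force: 0.0
the job is handed in; nothing more can be done
None
```

I handed the job in at 19.4 s: the pine block lies flat between the pins under the bush plate, and in the last picture its far end is about 1 mm from home (within camera error). The lever is fully shut (pushed to its stop), nothing else on the bench appears to have moved, and the arm is clear.

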